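# Refit the battery of a machine control unit

## Task

Lay the battery pack flat in the open bay of the control unit on the bench, then slide the unit's black cover along its rails over the bay until its springy tab clicks behind the ledge. Push the cover gently, about as hard as a thumb does and never above 16 N, and leave everything else on the bench where it is.

Things in the scene. Friction and masses are not known exactly. Their poses are not given: they have to be found in the camera images.
- unit: The fixed grey control unit, 335 x 124 mm. Origin: on the bench under the battery bay's centre; x runs along the rails the way the cover closes, to the raised end with the dark screen (x 123 to 160 mm, 61 mm high); z up. Its flat deck is 45 mm above the bench.
- bay_floor (a point): Centre of the battery bay's floor, 18 mm above the bench, 27 mm below the deck. The bay is a pocket 62 (x) x 42 (y) mm, axes as the unit's. In the middle of each long side is a finger notch, 34 mm wide (x), as deep as the bay, reaching out to y = 43 mm either way.
- deck_rear (a point): Middle of the deck's rear edge, 175 mm behind (-x of) the bay's centre, deck height. Two dark rails run from here 295 mm along x: inner walls 51.5 mm either side of the middle, tops 11.5 mm above the deck, with lips reaching in to 44.5 mm over the cover's edges.
- catch_middle (a point): Middle place, at deck height 80 mm ahead of the bay's centre, of the back edge of the ledge: 6 mm high, 16 mm wide, 13 mm ramp, then 23 mm flat. Two rigid end stops stand beside it. Ledge and stops are one steel plate set anywhere within 12 mm either way along x; that is not measured: feel for it.
- cover_rib (a point): Centre of the grey thumb rib on the black cover, 59 mm above the bench; rib 10 (x) x 44 (y) x 16 mm high, top 8 mm above this point. The loose cover, 126 (x) x 100 (y) x 6 mm, lies on the deck in the rails with 1.5 mm play, its centre 30 mm ahead (+x) of the rib. It starts open, centre 102 to 112 mm behind the bay's. Push the rib to +x to close it.
- tab (a joint): Springy grey tongue, 18 mm wide, in the cover's leading edge with a nose at its end: 0 at rest, grows (rad) as the nose is lifted, about 0.06 to 0.1 on the ledge, 0 again after the click. Free sliding takes under 3 N, the ramp up to about 8 N. The click comes with the rib 14 mm behind the bay's centre, +-12 mm with the plate; 2 mm on the cover meets rigid stops.
- battery_mid (a point): Centre (half-way up) of the battery pack: loose grey block 56 (x) x 36 (y) x 24 mm high with two dark bands and small brass contacts on its ends, 0.09 to 0.18 kg, lying flat on the bench to the robot's right of the unit. Its 56 mm side goes along the unit's x; either way round.
- vblock: Bystander: steel V-block, 50 x 40 mm, 36 mm high, loose; origin under its centre.
- oilstone: Bystander: grey oilstone 110 x 40 x 22 mm, loose; origin under its centre.
- spanner: Bystander: steel spanner, lying loose behind and right of the unit.
- driver: Bystander: screwdriver lying loose to the left of the unit.
- oilcan: Bystander: yellow oil bottle, 60 mm across and 130 mm high, left of the unit.
- mug: Bystander: white mug, 80 mm across and 85 mm high, near left.
Things that resemble listed ones, but are neither listed nor needed, are in the scene too. What is meant by the part that bears cover_rib is not blue, and is the smaller of those in its own colour.

How it is judged:
By the outcome, as a careful person would: the job done as asked, in the order asked, and still so for the second after the job is handed in, with the robot touching nothing.
It also fails if it takes over 67 s, if anything falls off the work surface, if the arm or the gripper's body presses on something with over 40 N, if the wrist force passes 120 N, or if a joint passes its speed limit or range.

## Robot

A 6-joint arm with a two-finger parallel gripper is mounted at the origin on the work surface. World frame = base frame: x ahead of the robot, y to its left, z up, the work surface at z = 0. Lengths are in m, angles in rad, forces in N, time in s.
With the tool pointing down it reaches from about 0.325 to 0.925 m from the base axis. Payload 3.1 kg.
Tool frame: the origin (TCP) lies at the centre of the arm's flange, where the gripper is bolted on; the fingertips stand 173 mm ahead of it and the grasp point (between the pads) lies 155 mm ahead of it; x points along the fingers, y is the direction in which the jaws open and shut, and the axes are right-handed (so a half turn about x gives the same grasp; the last joint's range is limited). The gripper opens to 85 mm and grips with 20 to 120 N. Pads are 22 mm wide; open, the fingers measure 114 mm over their backs; the gripper's body (76 mm by 85 mm) begins 54 mm behind the grasp point. The pads swing forward as they close: fully open they stand 13 mm farther back than shut.
Start: joints at [1.067, 0.217, 1.613, -0, 1.311, -0.112], TCP at [0.239, 0.578, 0.405] pointing down, gripper open.
Joint ranges: [-2.75, 2.75], [-0.78, 2.1], [0.31, 2.55], [-1.13, 4.27], [0.13, 2.63], [-2.58, 2.58]. Speed limits (rad/s): [2.79, 2.79, 3.14, 3.14, 3.14, 3.14].

## Interface

Orientations are given as a rotation vector (axis times angle).
In Python, from plant import bot gives the robot as it stands.
- The arm moves only by the tool drive_tool, never from a script. Its argument "steps" is one flat list of numbers, 6 for each row, row after row: the shift along the tool's x, y, z in cm, then the turn, a rotation vector about the tool's x, y, z in degrees. In form: [tx, ty, tz, ax, ay, az, tx, ty, tz, ax, ay, az, ...]. A call has 1 to 5 rows; each row shifts and turns the commanded pose from where the row before left it, along the tool's axes as they then stand; what a row does not reach is not made up. A row lasts 1/10 s, in which the tool goes at most 50 mm and 8.59 degrees, less where a joint would pass 70% of its speed; a pose out of reach is approached as far as the arm can. A call with a gripper value outside its range is refused whole. "grip" is the closure in counts, from 0 (fully open) to 255 (shut), set as the call begins (left out, the last holds). The fingers move at their own pace and stop on an object; the grip force is fixed at half the most. Time passes only in rows, so rows that do not move let the fingers close. It gives the time, the measured TCP pose, the force and the opening at its end, in the units of the state.
- bot.observe(): the state, without advancing time (a new reading comes with each control period).
- bot.snapshot(name): name is "scene" or "top" or "wrist"; returns the picture (384x512x3 uint8, red, green, blue); there is no depth.
- bot.calibration(name): a dict with "camera_matrix" (3x3 intrinsics, pixels), "T" (4x4, takes a point from camera to world coordinates); the wrist camera has in their place "T_tool_cam" (4x4, takes a point from camera to tool coordinates, whose origin is the TCP and whose axes are the tool frame's). Camera axes: x right, y down, z forward; pixel columns grow to the right and rows downward; lengths in m; the calibration is good to about 2 mm. A picture is of the moment at which its call begins: read the wrist's pose just before it. calibration takes no time and is no camera call.
- bot.hand_in(): hands the job in, once; it reports no verdict.
The state is a dict: "clock": time; "joint_pos": joint angles; "joint_vel": joint speeds; "effort": joint torques, N m; "eef_pos": TCP position; "orientation": TCP orientation; "contact_force": force on the tool from outside, world axes, zero at the start; "torque": the same for the moment, N m; "gripper_width": finger opening in m.
Only numpy, scipy, OpenCV 4.12 (cv2) and the standard library are available. Lean on these libraries where they do the work, as an engineer would, in place of code of your own. Each camera call takes 0.05 s, during which the arm holds its last target. There are 200 camera calls.

## Working session

There is one attempt and no reset: what is moved stays moved. The work goes in short steps, Python scripts to look and compute and a tool call to move; the robot and the scene stay as the last step left them, time stands still between calls to the robot, and variables do not carry over. Pictures are saved under pics/ and viewed, on a budget of 10 in all, crops included, one or two more only if the job needs it, and the job is handed in when it is done.

Besides the shell and the picture viewer there is one more tool, called after ">>>" as name(argument=value, ...) on one line, values as JSON. drive_tool: Moves the arm, as the interface text tells. Its arguments: {"type":"object","properties":{"steps":{"type":"array","items":{"type":"number"}},"grip":{"type":"number"}},"required":["steps"]}

```bash
mkdir -p pics; ls; python3 - <<'E'
from plant import bot
import cv2,numpy as np
np.set_printoptions(precision=4,suppress=True)
print(bot.observe())
ims=[]
for n in("scene","top"):
    im=bot.snapshot(n)[:,:,::-1]; cv2.imwrite(f"pics/{n}0.png",im); c=bot.calibration(n); print(n,c["camera_matrix"],c["T"])
print(bot.calibration("wrist"))
E
```

```text
pics
{'clock': 0.0, 'joint_pos': array([ 1.0668,  0.2178,  1.6149,  0.    ,  1.3113, -0.1122]), 'joint_vel': array([ 0.0008,  0.002 , -0.0007,  0.0002,  0.0024,  0.0012]), 'effort': array([  0.0005, -39.6836, -30.386 ,  -0.    ,   0.0095,   0.    ]), 'eef_pos': array([0.2384, 0.5773, 0.4034]), 'orientation': array([ 0.3056,  1.5496, -0.3092]), 'contact_force': array([0.2364, 0.0931, 0.3934]), 'torque': array([0.0113, 0.0225, 0.0251]), 'gripper_width': 0.08497275919263451}
scene [[357.5308   0.     257.2622]
 [  0.     357.5308 188.1041]
 [  0.       0.       1.    ]] [[ 0.7187  0.449  -0.5309  1.04  ]
 [ 0.6954 -0.4665  0.5467 -0.5678]
 [-0.0022 -0.7621 -0.6475  0.7423]
 [ 0.      0.      0.      1.    ]]
top [[403.9483   0.     263.1398]
 [  0.     403.9483 192.2138]
 [  0.       0.       1.    ]] [[-0.0141 -0.9947  0.1019  0.3754]
 [-0.9999  0.0133 -0.0083  0.0038]
 [ 0.0069 -0.102  -0.9948  1.2239]
 [ 0.      0.      0.      1.    ]]
{'camera_matrix': array([[338.6425,   0.    , 256.84  ],
       [  0.    , 338.6425, 191.2947],
       [  0.    ,   0.    ,   1.    ]]), 'T_tool_cam': array([[-0.0003, -0.3036,  0.9528,  0.0308],
       [ 1.    ,  0.0014,  0.0008, -0.0007],
       [-0.0015,  0.9528,  0.3036, -0.0766],
       [ 0.    ,  0.    ,  0.    ,  1.    ]])}
```

```bash
python3 - <<'E'
import cv2,numpy as np
a=cv2.imread("pics/top0.png");cv2.imwrite("pics/top0b.png",cv2.resize(a,(800,600),interpolation=cv2.INTER_CUBIC))
a=cv2.imread("pics/scene0.png");cv2.imwrite("pics/scene0b.png",cv2.resize(a,(800,600),interpolation=cv2.INTER_CUBIC))
E
```

```text
(no output)
```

View pics/top0b.png

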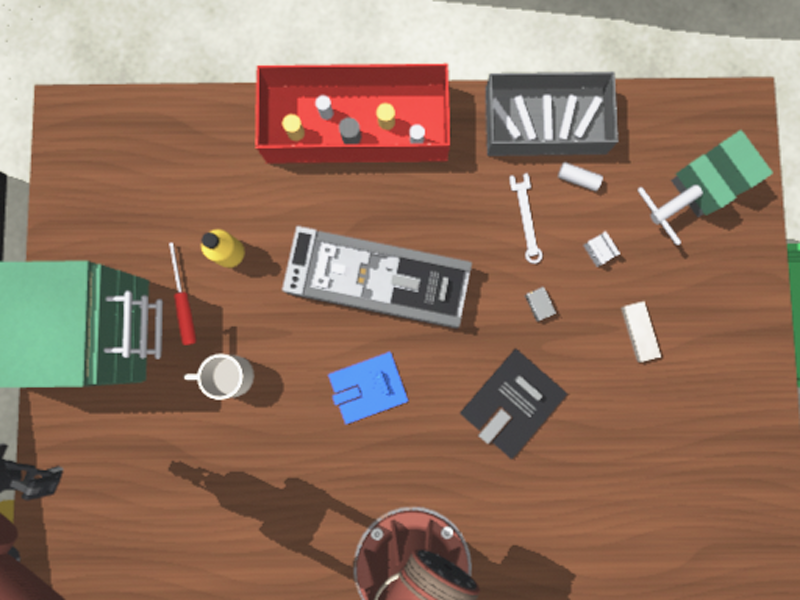

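View pics/scene0b.png

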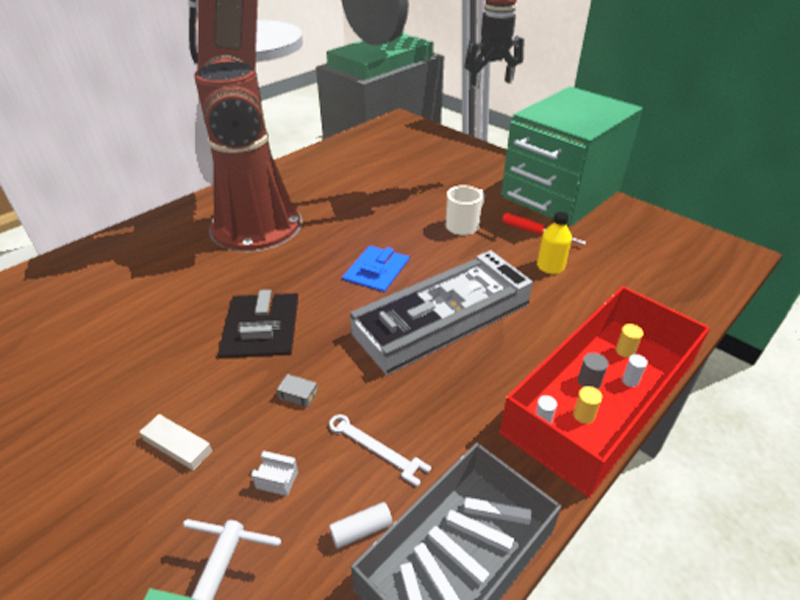

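Top view (800x600 scale): the unit runs from (465,295) to its screen end at (295,260). Three things could be the cover:
- Black cover in the rails, about (435,285).
- Larger black plate on the bench, (515,403).
- Blue plate, (370,388).

The one in the rails fits: it isn't blue and is the smaller of the two black ones. The battery is the grey block at (541,304). I'll enlarge that area to confirm.

```bash
cat > h.py <<'E'
from plant import bot
import cv2,numpy as np
from scipy.spatial.transform import Rotation as R
np.set_printoptions(precision=4,suppress=True)
def ray(name,uv,z,T=None):
    c=bot.calibration(name); T=c["T"] if T is None else T
    uv=np.atleast_2d(np.float64(uv)); d=np.c_[uv,np.ones(len(uv))]@np.linalg.inv(c["camera_matrix"]).T@T[:3,:3].T
    o=T[:3,3]; return o+d*((z-o[2])/d[:,2])[:,None]
def toolT():
    s=bot.observe(); T=np.eye(4); T[:3,:3]=R.from_rotvec(s["orientation"]).as_matrix(); T[:3,3]=s["eef_pos"]; return T
def wristT(): return toolT()@bot.calibration("wrist")["T_tool_cam"]
E
python3 - <<'E'
from h import *
s=1.5625
a=cv2.imread("pics/top0.png")
cv2.imwrite("pics/topc.png",cv2.resize(a[135:215,175:360],None,fx=4.3,fy=4.3,interpolation=cv2.INTER_CUBIC))
# coarse
P=lambda u,z:print(ray("top",np.array(u)/s,z)[:,:2])
P([(300,227),(283,293)],.061); P([(470,262),(460,327)],.045)
# battery mask: top contour
c=np.array([541,304])/s
print(a[int(c[1]),int(c[0])])
h=cv2.cvtColor(a,cv2.COLOR_BGR2HSV); m=cv2.inRange(h,(0,0,60),(180,70,255)); m[:, :]=m
n,l,st,ce=cv2.connectedComponentsWithStats(m)
k=l[int(c[1]),int(c[0])];print(st[k],ce[k]); pts=np.argwhere(l==k)[:,::-1].astype(np.float32)
w=ray("top",pts,.024)[:,:2].astype(np.float32); print(cv2.minAreaRect(w*1000))
E
```

```text
[[0.6352 0.2003]
 [0.5113 0.2312]]
[[ 0.5675 -0.1183]
 [ 0.4448 -0.0967]]
[184 185 182]
[336 183  20  23 267] [345.5918 194.206 ]
((489.18206787109375, -251.75106811523438), (57.28501892089844, 41.8341178894043), 24.64006996154785)
```

View pics/topc.png

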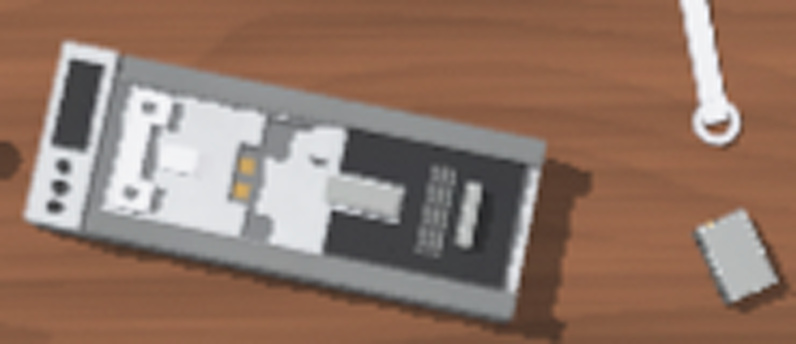

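The crop confirms it: black cover in the rails with its rib at crop (468,215), bay around (280,180) with brass contacts at (243,178), battery at (740,257). Next I'll plan the move to a spot over the unit for a wrist view.

```bash
cat >> h.py <<'E'
def down(yaw):  # tool x down, tool y at yaw (deg)
    c,s=np.cos(np.radians(yaw)),np.sin(np.radians(yaw)); x=np.array([0,0,-1.]); y=np.array([c,s,0]); return np.c_[x,y,np.cross(x,y)]
def go(p,yaw,Rc=None):
    T=toolT(); Rt=down(yaw); d=T[:3,:3].T@(np.array(p)-T[:3,3])*100
    rv=np.degrees(R.from_matrix(T[:3,:3].T@Rt).as_rotvec()); print("yaw now",np.degrees(np.arctan2(T[1,1],T[0,1])),"shift cm",d,"turn",rv,"rows",np.linalg.norm(d)/5,np.linalg.norm(rv)/8.59)
E
python3 - <<'E'
from h import *
T=toolT();print(T)
go([.46,.06,.40],-12); go([.46,.06,.40],168)
E
```

```text
[[-0.0011  0.3819  0.9242  0.2385]
 [-0.0019  0.9242 -0.3819  0.5773]
 [-1.     -0.0022 -0.0003  0.4035]
 [ 0.      0.      0.      1.    ]]
yaw now 67.55158280689257 shift cm [  0.4238 -39.3525  40.2294] turn [79.5515  0.0734  0.1133] rows 11.255579546104787 9.260960181123073
yaw now 67.55158280689257 shift cm [  0.4238 -39.3525  40.2294] turn [-100.4484   -0.1191    0.0772] rows 11.255579546104787 11.693654172402734
```

```bash
python3 - <<'E'
from h import *
go([.545,.07,.34],-12)
E
```

```text
yaw now 67.55158280689257 shift cm [  6.4129 -35.1696  47.705 ] turn [79.5515  0.0734  0.1133] rows 11.92273741589612 9.260960181123073
```

>>> drive_tool(steps=[0.4,-2.35,3.2,0,0,0,0.4,-2.35,3.2,0,0,0,0.4,-2.35,3.2,0,0,0,0.4,-2.35,3.2,0,0,0,0.4,-2.35,3.2,0,0,0])

```text
clock: 0.6
eef_pos: [0.342, 0.4064, 0.384]
orientation: [0.306, 1.549, -0.308]
contact_force: [0.4, 0.6, -0.2]
gripper_width: 0.0853
```

>>> drive_tool(steps=[0.4,-2.35,3.2,0,0,0,0.4,-2.35,3.2,0,0,0,0.4,-2.35,3.2,0,0,0,0.4,-2.35,3.2,0,0,0,0.4,-2.35,3.2,0,0,0])

```text
clock: 1.1
eef_pos: [0.445, 0.2367, 0.3642]
orientation: [0.307, 1.549, -0.308]
contact_force: [0.5, 0.5, -0.5]
gripper_width: 0.0853
```

>>> drive_tool(steps=[0.4,-2.35,3.2,0,0,0,0.4,-2.35,3.2,0,0,0,0.4,-2.35,3.2,0,0,0,0.4,-2.35,3.2,0,0,0,0.4,-2.35,3.2,0,0,0])

```text
clock: 1.6
eef_pos: [0.548, 0.067, 0.344]
orientation: [0.307, 1.55, -0.308]
contact_force: [1.0, 0.4, 0.2]
gripper_width: 0.085
```

>>> drive_tool(steps=[0,0,0,8,0,0,0,0,0,8,0,0,0,0,0,8,0,0,0,0,0,8,0,0,0,0,0,8,0,0])

```text
clock: 2.1
eef_pos: [0.5474, 0.0685, 0.344]
orientation: [0.852, 1.398, -0.853]
contact_force: [-1.0, 0.5, -0.2]
gripper_width: 0.0852
```

>>> drive_tool(steps=[0,0,0,8,0,0,0,0,0,8,0,0,0,0,0,8,0,0,0,0,0,8,0,0,0,0,0,8,0,0])

```text
clock: 2.6
eef_pos: [0.5473, 0.0686, 0.3441]
orientation: [1.371, 1.096, -1.373]
contact_force: [0.7, -1.5, 0.1]
gripper_width: 0.0852
```

```bash
python3 - <<'E'
from h import *
T=wristT(); np.save("Tw1.npy",T); im=bot.snapshot("wrist")[:,:,::-1]; cv2.imwrite("pics/w1.png",im); cv2.imwrite("pics/w1b.png",cv2.resize(im,(800,600),interpolation=cv2.INTER_CUBIC))
print(toolT())
E
```

```text
[[-0.0012  0.9744 -0.2247  0.5473]
 [-0.     -0.2247 -0.9744  0.0686]
 [-1.     -0.0012  0.0003  0.3441]
 [ 0.      0.      0.      1.    ]]
```

View pics/w1b.png

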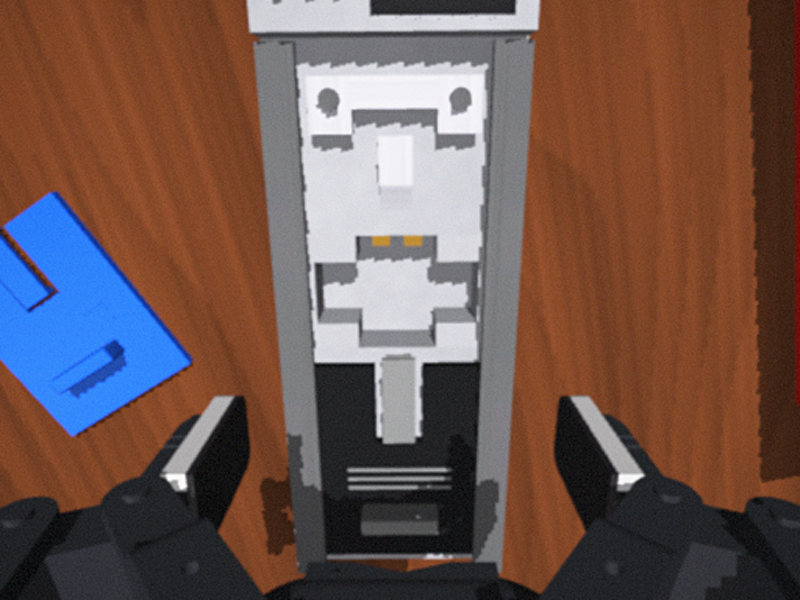

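Wrist view (800x600 scale): the bay rim runs from row 236 (brass contacts) to row 346, columns 358–434. The notches span columns 317–479 and rows 262–322. The rib is at (400,520).

```bash
python3 - <<'E'
from h import *
T=np.load("Tw1.npy"); s=1.5625
W=lambda u,z:ray("wrist",(np.array(u)+.5)/s-.5,z,T)
A=W([(358,236),(429,236),(360,346),(435,346)],.045);print(A[:,:2],A.mean(0))
d=lambda i,j:np.linalg.norm(A[i]-A[j]);print("len",d(0,2),d(1,3),"wid",d(0,1),d(2,3))
N=W([(317,262),(317,322),(478,262),(478,322)],.045);print("notch",N[:,:2],N.mean(0),np.linalg.norm(N[0]-N[2]),np.linalg.norm(N[0]-N[1]))
# axis: notch outer/raised front end edges & tongue mid, raised end corners
E=W([(248,33),(539,33)],.061);m=E.mean(0);print("raised",E[:,:2],np.linalg.norm(E[0]-E[1]))
r=W([(361,504),(438,504),(361,534),(438,534)],.067);print("rib top",r[:,:2],r.mean(0),np.linalg.norm(r[0]-r[1]))
E0=W([(314,363),(480,363)],.051);print("cover lead",E0[:,:2])
b=N.mean(0)*.5+A.mean(0)*.5
for q in(m,r.mean(0),E0.mean(0)):
  v=(q-b)[:2];print("axis",np.hypot(*v),np.degrees(np.arctan2(v[1],v[0])))
v=(E[0]-E[1]);print(np.degrees(np.arctan2(v[1],v[0]))-90)
v=(N[0]-N[2]);print(np.degrees(np.arctan2(v[1],v[0]))-90)
go([.489,-.252,.30],-64)
E
```

```text
[[0.5318 0.098 ]
 [0.5673 0.09  ]
 [0.518  0.0387]
 [0.5581 0.0297]] [0.5438 0.0641 0.045 ]
len 0.060911157157027475 0.061046953046673624 wid 0.03640212598673114 0.04107251034279017
notch [[0.5077 0.0894]
 [0.4988 0.0573]
 [0.5894 0.071 ]
 [0.5836 0.0383]] [0.5449 0.064  0.045 ] 0.08380808875302986 0.0332802570127804
raised [[0.5091 0.197 ]
 [0.6316 0.1694]] 0.12552282247280083
rib top [[ 0.4994 -0.0451]
 [ 0.5412 -0.0545]
 [ 0.4944 -0.065 ]
 [ 0.5371 -0.0746]] [ 0.518  -0.0598  0.067 ] 0.04290969088357236
cover lead [[0.4924 0.0368]
 [0.58   0.0171]]
axis 0.12197912559297494 77.68963827363555
axis 0.12662653495428577 -101.99641242881202
axis 0.03794933688519258 -102.38639773046941
77.30289016258101
77.3261169060352
yaw now -12.9843898641101 shift cm [ 4.4155  1.5226 32.548 ] turn [51.0156  0.0441  0.0549] rows 6.576289335688161 5.9389594356148745
```

>>> drive_tool(steps=[0.5,0.2,4,0,0,0,0.5,0.2,4,0,0,0,0.5,0.2,4,0,0,0,0.5,0.2,4,0,0,0,0.5,0.2,4,0,0,0])

```text
clock: 3.15
eef_pos: [0.5137, -0.1302, 0.3192]
orientation: [1.365, 1.1, -1.366]
contact_force: [0.5, -0.2, -0.0]
gripper_width: 0.0851
```

>>> drive_tool(steps=[0.5,0.2,4,0,0,0,0.5,0.2,4,0,0,0,0.5,0.2,4.5,0,0,0,0,0,0,7,0,0,0,0,0,7,0,0])

```text
clock: 3.65
eef_pos: [0.4925, -0.2539, 0.304]
orientation: [1.544, 0.952, -1.545]
contact_force: [0.3, -0.6, -0.3]
gripper_width: 0.0854
```

>>> drive_tool(steps=[0,0,0,7,0,0,0,0,0,7,0,0,0,0,0,7,0,0,0,0,0,8,0,0,0,0,0,8,0,0])

```text
clock: 4.15
eef_pos: [0.493, -0.2521, 0.3042]
orientation: [1.965, 0.461, -1.967]
contact_force: [-0.2, -0.1, -0.2]
gripper_width: 0.0856
```

```bash
python3 - <<'E'
from h import *
T=wristT(); np.save("Tw2.npy",T); im=bot.snapshot("wrist")[:,:,::-1]; cv2.imwrite("pics/w2.png",im); cv2.imwrite("pics/w2b.png",cv2.resize(im,(800,600),interpolation=cv2.INTER_CUBIC))
print(toolT())
h=cv2.cvtColor(np.ascontiguousarray(im),cv2.COLOR_BGR2HSV); m=cv2.inRange(h,(0,0,120),(180,45,255))
n,l,st,ce=cv2.connectedComponentsWithStats(m)
for k in range(1,n):
  if st[k,4]>400:
    pts=np.argwhere(l==k)[:,::-1]; w=ray("wrist",pts,.024,T)[:,:2]*1000
    print(st[k],ce[k],cv2.minAreaRect(w.astype(np.float32)),w.mean(0))
E
```

```text
[[-0.0008  0.4408 -0.8976  0.493 ]
 [ 0.0006 -0.8976 -0.4408 -0.2521]
 [-1.     -0.0008  0.0005  0.3042]
 [ 0.      0.      0.      1.    ]]
[  17    0   86  147 2760] [62.2775 67.0004] ((506.2908630371094, -89.16682434082031), (26.57804298400879, 119.26689147949219), 83.72061920166016) [511.6765 -92.8525]
[ 284    0   59   94 2519] [314.2576  45.9992] ((601.0003051757812, -240.32383728027344), (61.12697982788086, 30.300533294677734), 17.686100006103516) [ 601.9273 -242.6965]
[ 422  105   90   77 5774] [465.6392 140.5312] ((593.678955078125, -375.13079833984375), (56.33375930786133, 60.26445007324219), 29.854372024536133) [ 595.6087 -374.3425]
[ 233  155   50   73 3230] [256.8647 191.3418] ((491.52618408203125, -254.14328002929688), (57.81767654418945, 35.993709564208984), 23.55752944946289) [ 491.7343 -254.0381]
[103 253  46  61 837] [124.1111 283.1243] ((370.3659362792969, -188.87002563476562), (16.26357650756836, 69.07592010498047), 87.84537506103516) [ 368.5764 -189.611 ]
[365 253  48  62 845] [389.9491 284.0166] ((470.67022705078125, -390.3338317871094), (69.0960693359375, 17.426651000976562), 54.71971130371094) [ 468.3355 -391.746 ]
[ 411  269   53   51 1382] [438.6469 291.7308] ((481.6246337890625, -429.0799255371094), (60.954532623291016, 32.30814743041992), 83.01587677001953) [ 480.5816 -432.926 ]
[140 326  26  36 447] [151.4698 344.9374] ((319.1818542480469, -232.04124450683594), (37.920379638671875, 14.393983840942383), 48.33237075805664) [ 318.9819 -233.6141]
```

View pics/w2b.png

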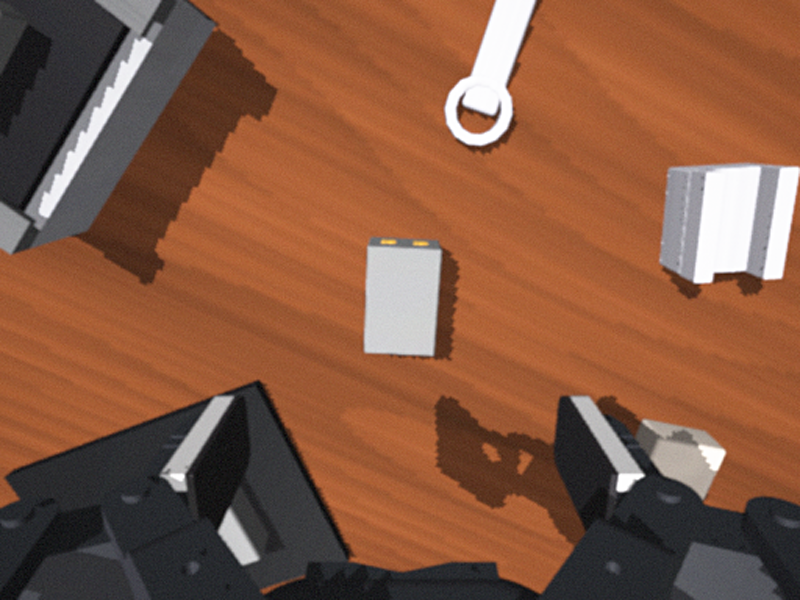

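Picture: battery top at (403,300), contacts at row 242. It measures 57.8 x 36.0 mm at (0.4915,-0.254), with the long axis at 23.6°, which matches the description. The fingers have clear room.

```bash
python3 - <<'E'
from h import *
go([.4915,-.254,.174],-66.4)
E
```

```text
yaw now -63.84808569628879 shift cm [13.0227  0.1158  0.2143] turn [2.5519 0.0274 0.0475] rows 2.604986632847213 0.29714942665163974
```

>>> drive_tool(steps=[3,0.1,0.2,2.5,0,0,3,0,0,0,0,0,3,0,0,0,0,0,2,0,0,0,0,0,1,0,0,0,0,0])

```text
clock: 4.7
eef_pos: [0.4907, -0.2532, 0.182]
orientation: [1.986, 0.431, -1.993]
contact_force: [0.1, 0.2, 0.6]
gripper_width: 0.0852
```

>>> drive_tool(steps=[0.7,0,0,0,0,0,0.3,0,0,0,0,0,0,0,0,0,0,0])

```text
clock: 5.0
eef_pos: [0.4922, -0.2542, 0.1752]
orientation: [1.99, 0.424, -1.988]
contact_force: [-0.8, -0.1, 1.1]
gripper_width: 0.0852
```

>>> drive_tool(steps=[0,0,0,0,0,0,0,0,0,0,0,0,0,0,0,0,0,0,0,0,0,0,0,0,0,0,0,0,0,0], grip=255)

```text
clock: 5.5
eef_pos: [0.4924, -0.2543, 0.1756]
orientation: [1.991, 0.422, -1.988]
contact_force: [-0.0, -0.4, 3.3]
gripper_width: 0.0347
```

>>> drive_tool(steps=[0,0,0,0,0,0,0,0,0,0,0,0,0,0,0,0,0,0,0,0,0,0,0,0,0,0,0,0,0,0])

```text
clock: 6.0
eef_pos: [0.4924, -0.2544, 0.1755]
orientation: [1.991, 0.423, -1.988]
contact_force: [-0.2, -0.9, 5.3]
gripper_width: 0.0348
```

>>> drive_tool(steps=[-1,0,0,0,0,0,-2.5,0,0,0,0,0,-3.5,0,0,0,0,0,-3,0,0,0,0,0,0,0,0,0,0,0])

```text
clock: 6.5
eef_pos: [0.4935, -0.2551, 0.2796]
orientation: [1.994, 0.417, -1.981]
contact_force: [0.7, 0.2, 0.5]
gripper_width: 0.035
```

```bash
python3 - <<'E'
from h import *
T=wristT(); np.save("Tw3.npy",T); im=bot.snapshot("wrist")[:,:,::-1]; cv2.imwrite("pics/w3.png",im); cv2.imwrite("pics/w3c.png",cv2.resize(np.ascontiguousarray(im[180:384,130:390]),(780,612))[:600])
print(toolT()); go([.5445,.064,.29],-12.3)
E
```

```text
[[ 0.004   0.4076 -0.9131  0.4926]
 [-0.0028 -0.9131 -0.4076 -0.2545]
 [-1.      0.0041 -0.0025  0.2771]
 [ 0.      0.      0.      1.    ]]
yaw now -65.94413250538544 shift cm [ -1.3562 -26.9599 -17.7252] turn [-53.6437  -0.0209  -0.2859] rows 6.4586611638724225 6.24499384289188
```

View pics/w3c.png

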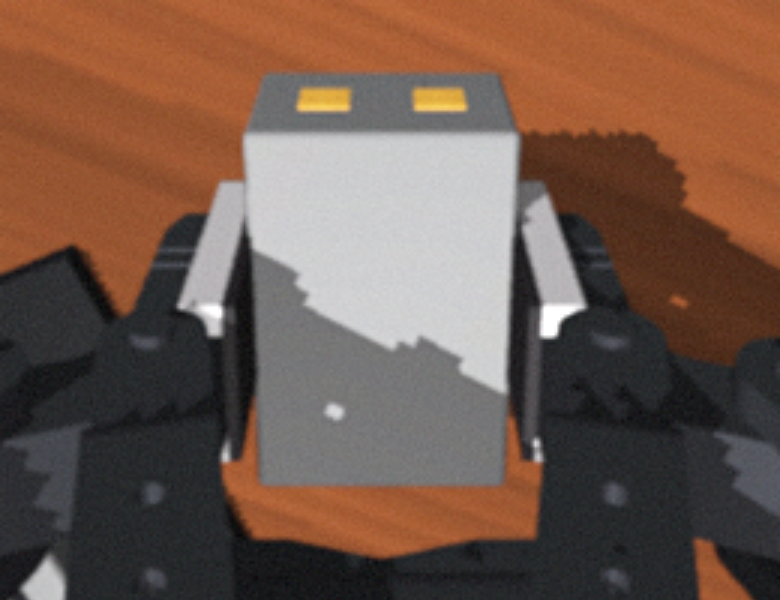

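```bash
python3 - <<'E'
from h import *
u=np.array([(244,131),(519,131),(262,485),(505,485)])/[3,3]+[130,180]-.33
for Tz in (np.load("Tw3.npy"),):
  c=bot.calibration("wrist"); Tt=c["T_tool_cam"]
  d=np.c_[u,np.ones(4)]@np.linalg.inv(c["camera_matrix"]).T@Tt[:3,:3].T; o=Tt[:3,3]
  for X in(.1515,):
    p=o+d*((X-o[0])/d[:,0])[:,None]; print(p,p.mean(0))
E
```

```text
[[ 0.1515 -0.0163 -0.0265]
 [ 0.1515  0.019  -0.0265]
 [ 0.1515 -0.0159  0.0291]
 [ 0.1515  0.0194  0.0291]] [0.1515 0.0015 0.0013]
```

>>> drive_tool(steps=[-0.2,-3.4,-2.2,0,0,0,-0.2,-3.4,-2.2,0,0,0,-0.2,-3.4,-2.2,0,0,0,-0.2,-3.4,-2.2,0,0,0,-0.2,-3.4,-2.2,0,0,0])

```text
clock: 7.05
eef_pos: [0.5217, -0.0521, 0.2823]
orientation: [1.986, 0.426, -1.995]
contact_force: [0.9, -0.3, -0.4]
gripper_width: 0.0345
```

>>> drive_tool(steps=[-0.2,-3.3,-2.2,0,0,0,-0.2,-3.3,-2.2,0,0,0,-0.2,-3.3,-2.3,0,0,0,0,0,0,-7,0,0,0,0,0,-7,0,0])

```text
clock: 7.55
eef_pos: [0.5426, 0.0654, 0.2882]
orientation: [1.83, 0.642, -1.839]
contact_force: [0.7, -1.1, -0.7]
gripper_width: 0.035
```

>>> drive_tool(steps=[0,0,0,-8,0,0,0,0,0,-8,0,0,0,0,0,-8,0,0,0,0,0,-8,0,0,0,0,0,-7.5,0,0])

```text
clock: 8.05
eef_pos: [0.5425, 0.0638, 0.288]
orientation: [1.361, 1.105, -1.368]
contact_force: [-0.4, -0.6, -0.8]
gripper_width: 0.0346
```

>>> drive_tool(steps=[0,0,0,0,0,0,0,0,0,0,0,0])

```text
clock: 8.25
eef_pos: [0.543, 0.0638, 0.289]
orientation: [1.368, 1.099, -1.372]
contact_force: [-0.8, -0.1, -1.1]
gripper_width: 0.0349
```

```bash
python3 - <<'E'
from h import *
go([.5445,.064,.25],-12.3);print(toolT()[:3,3])
E
```

```text
yaw now -12.606863091709231 shift cm [ 3.8951  0.1533 -0.0586] turn [-0.3068  0.0414  0.1947] rows 0.779710304413589 0.042576311160130005
[0.543  0.0638 0.289 ]
```

>>> drive_tool(steps=[2,0,-0.2,-0.3,0,0,2,0,0,0,0,0,1.5,0,0,0,0,0,0.4,0,0,0,0,0,0,0,0,0,0,0])

```text
clock: 8.75
eef_pos: [0.5438, 0.0657, 0.2306]
orientation: [1.363, 1.103, -1.366]
contact_force: [-0.2, -0.1, -1.6]
gripper_width: 0.0346
```

```bash
python3 - <<'E'
from h import *
T=wristT(); np.save("Tw4.npy",T); im=bot.snapshot("wrist")[:,:,::-1]; cv2.imwrite("pics/w4.png",im); cv2.imwrite("pics/w4c.png",cv2.resize(np.ascontiguousarray(im[130:330,130:390]),(780,600)))
print(toolT())
E
```

```text
[[-0.0004  0.9775 -0.211   0.5444]
 [-0.     -0.211  -0.9775  0.0657]
 [-1.     -0.0004  0.0001  0.2316]
 [ 0.      0.      0.      1.    ]]
```

View pics/w4c.png

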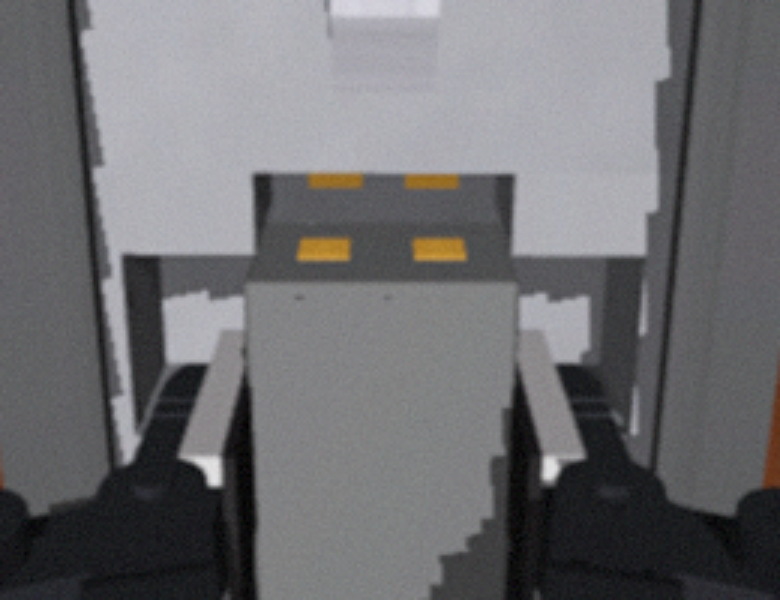

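The picture shows the battery level over the bay, both contact pairs facing the same way. Bay front rim is at row 174 (columns 254–514), and the battery's bottom front edge is at about row 223.

```bash
python3 - <<'E'
from h import *
T=np.load("Tw4.npy"); Tt=toolT()
f=lambda u,z:(ray("wrist",np.array(u)/3+130-.33,z,T)-Tt[:3,3])@Tt[:3,:3]*1000
z=Tt[2,3]
print("rim",f([(254,174),(514,174)],.045)); print("notch",f([(124,256),(645,256)],.045))
print("bat top",f([(246,282),(517,282)],z-.1515)); print("bat bot",f([(265,223),(502,223)],z-.1755))
E
```

```text
rim [[186.5917 -20.1986 -29.0949]
 [186.5742  21.2457 -29.1785]]
notch [[186.6024 -42.0016 -15.0104]
 [186.5665  43.2316 -15.1993]]
bat top [[151.5045 -17.095  -25.4508]
 [151.4899  17.4809 -25.5297]]
bat bot [[175.5047 -17.357  -24.7977]
 [175.4896  18.2617 -24.8738]]
```

>>> drive_tool(steps=[0.6,0,-0.1,0,0,0,0.7,0,0,0,0,0,0.7,0,0,0,0,0,0.5,0,0,0,0,0,0,0,0,0,0,0])

```text
clock: 9.3
eef_pos: [0.5439, 0.0667, 0.2055]
orientation: [1.362, 1.103, -1.366]
contact_force: [-0.2, -0.2, -1.0]
gripper_width: 0.0347
```

>>> drive_tool(steps=[0.5,0,0,0,0,0,0.4,0,0,0,0,0,0,0,0,0,0,0])

```text
clock: 9.6
eef_pos: [0.5441, 0.0667, 0.197]
orientation: [1.363, 1.102, -1.365]
contact_force: [-0.8, -0.3, -1.1]
gripper_width: 0.0348
```

>>> drive_tool(steps=[0.2,0,0,0,0,0,0.1,0,0,0,0,0,0,0,0,0,0,0])

```text
clock: 9.9
eef_pos: [0.5445, 0.0667, 0.1946]
orientation: [1.364, 1.101, -1.364]
contact_force: [1.1, -0.5, -1.3]
gripper_width: 0.0345
```

>>> drive_tool(steps=[0.1,0,0,0,0,0,0,0,0,0,0,0])

```text
clock: 10.1
eef_pos: [0.5445, 0.0667, 0.1937]
orientation: [1.364, 1.101, -1.364]
contact_force: [0.6, -0.1, -1.4]
gripper_width: 0.0347
```

>>> drive_tool(steps=[0,0,0,0,0,0,0,0,0,0,0,0,0,0,0,0,0,0,0,0,0,0,0,0], grip=117)

```text
clock: 10.5
eef_pos: [0.5446, 0.0667, 0.1939]
orientation: [1.364, 1.101, -1.363]
contact_force: [0.2, 0.4, -0.1]
gripper_width: 0.0463
```

>>> drive_tool(steps=[-0.5,0,0,0,0,0,-1,0,0,0,0,0,-2,0,0,0,0,0,-3,0,0,0,0,0,-3,0,0,0,0,0])

```text
clock: 11.0
eef_pos: [0.5443, 0.0667, 0.2901]
orientation: [1.364, 1.102, -1.364]
contact_force: [-0.0, 0.3, -0.1]
gripper_width: 0.0464
```

>>> drive_tool(steps=[-1,0,1,0,0,0,-1,0,1,0,0,0,0,0,0,0,0,0], grip=255)

```text
clock: 11.3
eef_pos: [0.5403, 0.0458, 0.3096]
orientation: [1.365, 1.099, -1.364]
contact_force: [0.0, 0.4, -0.4]
gripper_width: 0.0029
```

```bash
python3 - <<'E'
from h import *
T=wristT(); np.save("Tw5.npy",T); im=bot.snapshot("wrist")[:,:,::-1]; cv2.imwrite("pics/w5.png",im); cv2.imwrite("pics/w5b.png",cv2.resize(im,(800,600),interpolation=cv2.INTER_CUBIC))
print(toolT())
E
```

```text
[[-0.0004  0.9773 -0.212   0.5399]
 [ 0.     -0.212  -0.9773  0.0462]
 [-1.     -0.0004  0.0001  0.3084]
 [ 0.      0.      0.      1.    ]]
```

View pics/w5b.png

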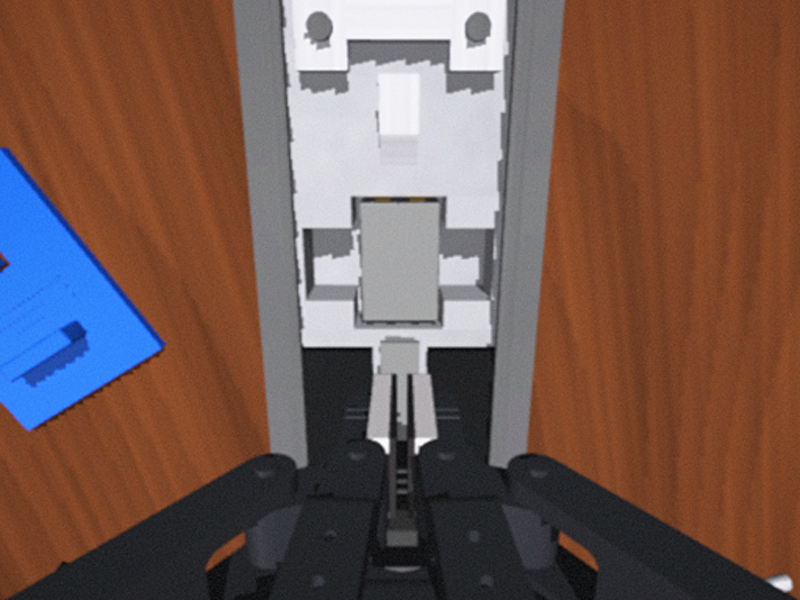

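The battery sits in the bay with a gap all round, its top at (400,262) below deck level. Next, the closed fingers go behind the rib.

```bash
python3 - <<'E'
from h import *
go([.5106,-.0886,.228],-12.25)
E
```

```text
yaw now -12.242395156392137 shift cm [ 8.0422 -0.0043 13.7946] turn [0.0076 0.0045 0.0231] rows 3.193533786962166 0.002877618874596679
```

>>> drive_tool(steps=[0,0,3.5,0,0,0,0,0,3.5,0,0,0,0,0,3.5,0,0,0,0,0,3.3,0,0,0,1,0,0,0,0,0])

```text
clock: 11.85
eef_pos: [0.5108, -0.0908, 0.2982]
orientation: [1.366, 1.098, -1.367]
contact_force: [0.8, -0.0, 0.2]
gripper_width: 0.0005
```

>>> drive_tool(steps=[3,0,0,0,0,0,2,0,0,0,0,0,1.2,0,0,0,0,0,0.5,0,0,0,0,0,0,0,0,0,0,0])

```text
clock: 12.35
eef_pos: [0.5109, -0.0872, 0.2305]
orientation: [1.363, 1.104, -1.365]
contact_force: [0.4, 1.0, 0.4]
gripper_width: 0.0002
```

```bash
python3 - <<'E'
from h import *
print(bot.observe()["contact_force"],toolT()[:3,3])
a=bot.snapshot("scene")[:,:,::-1]; cv2.imwrite("pics/s6.png",cv2.resize(np.ascontiguousarray(a[110:260,190:390]),(800,600),interpolation=cv2.INTER_CUBIC))
E
```

```text
[0.3983 1.016  0.3833] [ 0.5109 -0.0872  0.2305]
```

View pics/s6.png

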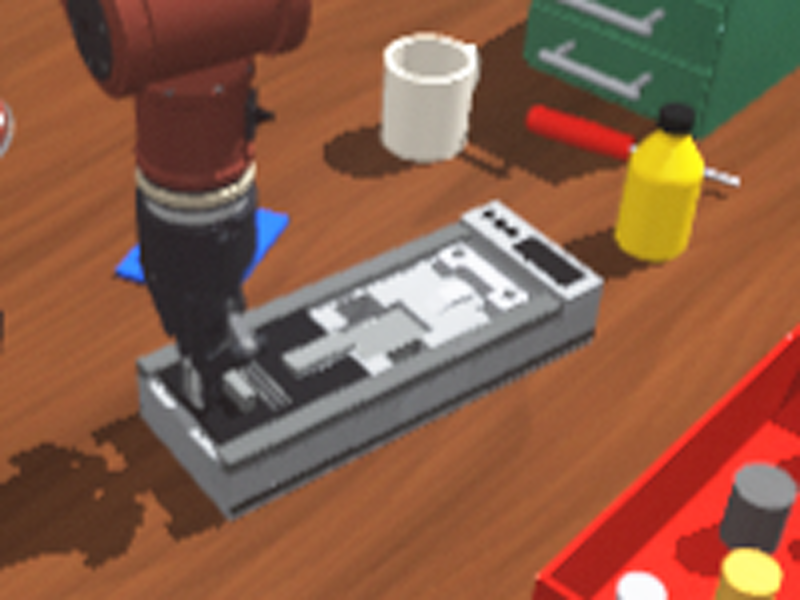

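Fingertips are behind the rib at crop (190,390), just above the cover. I'll lower 2.5 mm and start pushing gently.

>>> drive_tool(steps=[0.25,0,-0.2,0,0,0,0,0,-0.2,0,0,0,0,0,-0.2,0,0,0,0,0,-0.2,0,0,0,0,0,-0.2,0,0,0])

```text
clock: 12.9
eef_pos: [0.5137, -0.078, 0.2297]
orientation: [1.363, 1.1, -1.363]
contact_force: [-0.8, -1.7, 0.1]
gripper_width: -0.0
```

>>> drive_tool(steps=[0,0,-0.2,0,0,0,0,0,-0.2,0,0,0,0,0,-0.2,0,0,0,0,0,-0.2,0,0,0,0,0,-0.2,0,0,0])

```text
clock: 13.4
eef_pos: [0.5155, -0.0681, 0.2292]
orientation: [1.364, 1.101, -1.364]
contact_force: [-0.5, -0.9, 0.4]
gripper_width: 0.0001
```

>>> drive_tool(steps=[0,0,-0.2,0,0,0,0,0,-0.2,0,0,0,0,0,-0.2,0,0,0,0,0,-0.2,0,0,0,0,0,-0.2,0,0,0])

```text
clock: 13.9
eef_pos: [0.5176, -0.0583, 0.2292]
orientation: [1.364, 1.101, -1.364]
contact_force: [-0.2, -1.0, 1.1]
gripper_width: -0.0003
```

>>> drive_tool(steps=[0,0,-0.3,0,0,0,0,0,-0.3,0,0,0,0,0,-0.3,0,0,0,0,0,-0.3,0,0,0,0,0,-0.3,0,0,0])

```text
clock: 14.4
eef_pos: [0.5208, -0.0435, 0.2292]
orientation: [1.364, 1.101, -1.364]
contact_force: [-0.0, -1.1, 0.6]
gripper_width: -0.0002
```

>>> drive_tool(steps=[0,0,-0.3,0,0,0,0,0,-0.3,0,0,0,0,0,-0.3,0,0,0,0,0,-0.3,0,0,0,0,0,-0.3,0,0,0])

```text
clock: 14.9
eef_pos: [0.5239, -0.0288, 0.2292]
orientation: [1.364, 1.101, -1.364]
contact_force: [-0.9, -1.2, -0.4]
gripper_width: 0.0003
```

>>> drive_tool(steps=[0,0,-0.3,0,0,0,0,0,-0.3,0,0,0,0,0,-0.3,0,0,0,0,0,-0.2,0,0,0,0,0,0,0,0,0])

```text
clock: 15.4
eef_pos: [0.5262, -0.018, 0.2291]
orientation: [1.364, 1.102, -1.363]
contact_force: [-0.1, -0.3, 0.2]
gripper_width: 0.0001
```

```bash
python3 - <<'E'
from h import *
a=bot.snapshot("scene")[:,:,::-1]; cv2.imwrite("pics/s7.png",cv2.resize(np.ascontiguousarray(a[150:240,210:330]),(800,600),interpolation=cv2.INTER_CUBIC))
E
```

```text
(no output)
```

View pics/s7.png

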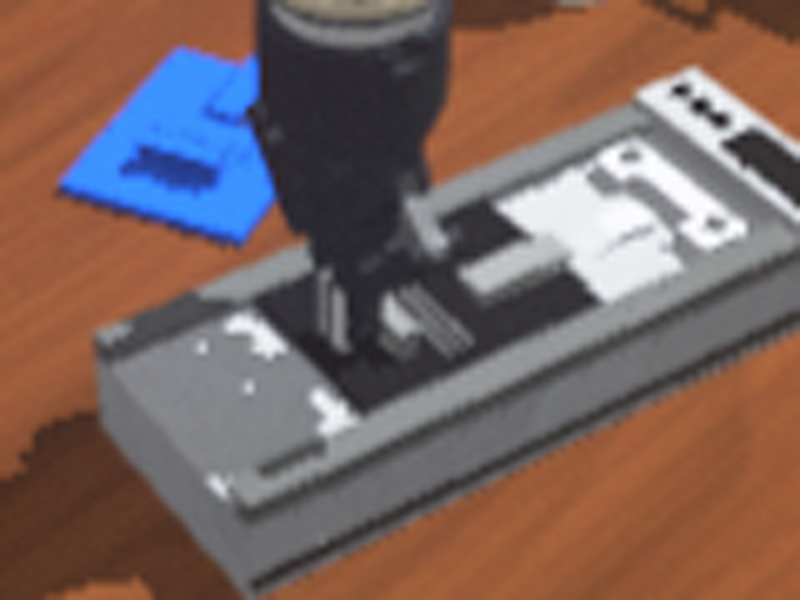

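The picture shows the cover sliding square in the rails and now over the battery. I'll keep going slowly to find the ramp.

>>> drive_tool(steps=[0,0,-0.15,0,0,0,0,0,-0.15,0,0,0,0,0,-0.15,0,0,0,0,0,-0.15,0,0,0])

```text
clock: 15.85
eef_pos: [0.5274, -0.0124, 0.2291]
orientation: [1.364, 1.102, -1.364]
contact_force: [-0.3, -1.1, -0.1]
gripper_width: 0.0
```

>>> drive_tool(steps=[0,0,-0.15,0,0,0,0,0,-0.15,0,0,0,0,0,-0.15,0,0,0,0,0,-0.15,0,0,0])

```text
clock: 16.25
eef_pos: [0.5288, -0.0065, 0.2292]
orientation: [1.364, 1.101, -1.364]
contact_force: [0.0, -0.1, -0.4]
gripper_width: 0.0001
```

>>> drive_tool(steps=[0,0,-0.15,0,0,0,0,0,-0.15,0,0,0,0,0,-0.15,0,0,0,0,0,-0.15,0,0,0])

```text
clock: 16.65
eef_pos: [0.53, -0.0006, 0.2292]
orientation: [1.364, 1.101, -1.364]
contact_force: [-0.4, -1.1, 0.7]
gripper_width: -0.0003
```

>>> drive_tool(steps=[0,0,-0.15,0,0,0,0,0,-0.15,0,0,0,0,0,-0.15,0,0,0,0,0,-0.15,0,0,0])

```text
clock: 17.05
eef_pos: [0.5315, 0.0048, 0.2295]
orientation: [1.363, 1.1, -1.364]
contact_force: [-1.8, -4.7, 1.6]
gripper_width: -0.0003
```

>>> drive_tool(steps=[0,0,-0.15,0,0,0,0,0,-0.15,0,0,0,0,0,-0.15,0,0,0,0,0,-0.15,0,0,0])

```text
clock: 17.45
eef_pos: [0.5327, 0.0108, 0.2295]
orientation: [1.363, 1.1, -1.364]
contact_force: [-0.8, -3.8, 2.2]
gripper_width: -0.0001
```

>>> drive_tool(steps=[0,0,-0.15,0,0,0,0,0,-0.15,0,0,0,0,0,-0.15,0,0,0,0,0,-0.15,0,0,0])

```text
clock: 17.85
eef_pos: [0.5339, 0.017, 0.2293]
orientation: [1.364, 1.101, -1.363]
contact_force: [-1.0, -3.5, 3.1]
gripper_width: -0.0
```

>>> drive_tool(steps=[0,0,-0.1,0,0,0,0,0,-0.1,0,0,0,0,0,-0.1,0,0,0,0,0,-0.1,0,0,0])

```text
clock: 18.25
eef_pos: [0.5347, 0.0208, 0.2292]
orientation: [1.364, 1.101, -1.364]
contact_force: [-0.3, -4.6, 3.5]
gripper_width: -0.0001
```

>>> drive_tool(steps=[0,0,-0.1,0,0,0,0,0,-0.1,0,0,0,0,0,-0.1,0,0,0,0,0,-0.1,0,0,0])

```text
clock: 18.65
eef_pos: [0.5355, 0.0247, 0.2292]
orientation: [1.364, 1.101, -1.364]
contact_force: [0.1, -3.8, 2.7]
gripper_width: 0.0003
```

>>> drive_tool(steps=[0,0,-0.05,0,0,0,0,0,-0.05,0,0,0,0,0,-0.05,0,0,0,0,0,-0.05,0,0,0])

```text
clock: 19.05
eef_pos: [0.5359, 0.0266, 0.2292]
orientation: [1.364, 1.101, -1.364]
contact_force: [-0.7, -3.4, 2.0]
gripper_width: -0.0004
```

>>> drive_tool(steps=[0,0,-0.05,0,0,0,0,0,-0.05,0,0,0,0,0,-0.05,0,0,0,0,0,-0.05,0,0,0])

```text
clock: 19.45
eef_pos: [0.5363, 0.0286, 0.2292]
orientation: [1.364, 1.101, -1.364]
contact_force: [-2.0, -3.0, 2.1]
gripper_width: 0.0
```

>>> drive_tool(steps=[0,0,-0.05,0,0,0,0,0,-0.05,0,0,0,0,0,-0.05,0,0,0])

```text
clock: 19.75
eef_pos: [0.5366, 0.0301, 0.2292]
orientation: [1.364, 1.101, -1.364]
contact_force: [-1.1, -4.4, 2.9]
gripper_width: -0.0004
```

>>> drive_tool(steps=[0,0,-0.05,0,0,0,0,0,-0.05,0,0,0])

```text
clock: 19.95
eef_pos: [0.5368, 0.0311, 0.2292]
orientation: [1.364, 1.101, -1.364]
contact_force: [-0.5, -3.3, 2.4]
gripper_width: -0.0002
```

>>> drive_tool(steps=[0,0,-0.05,0,0,0,0,0,-0.05,0,0,0,0,0,-0.05,0,0,0])

```text
clock: 20.25
eef_pos: [0.5371, 0.0325, 0.2292]
orientation: [1.364, 1.101, -1.364]
contact_force: [-1.0, -3.4, 2.1]
gripper_width: -0.0001
```

>>> drive_tool(steps=[0,0,-0.05,0,0,0,0,0,-0.05,0,0,0])

```text
clock: 20.45
eef_pos: [0.5374, 0.0335, 0.2292]
orientation: [1.364, 1.101, -1.364]
contact_force: [-1.2, -3.4, 3.3]
gripper_width: 0.0002
```

>>> drive_tool(steps=[0,0,-0.05,0,0,0,0,0,-0.05,0,0,0])

```text
clock: 20.65
eef_pos: [0.5376, 0.0345, 0.2292]
orientation: [1.364, 1.101, -1.364]
contact_force: [-0.5, -3.9, 2.5]
gripper_width: -0.0002
```

>>> drive_tool(steps=[0,0,-0.05,0,0,0,0,0,-0.05,0,0,0])

```text
clock: 20.85
eef_pos: [0.5376, 0.036, 0.2288]
orientation: [1.366, 1.103, -1.364]
contact_force: [0.3, 0.7, -0.2]
gripper_width: -0.0004
```

The force fell from 3.9 N to about 0 at y=0.036, which is the click. I'll hold, then nudge slightly to check.

>>> drive_tool(steps=[0,0,-0.05,0,0,0,0,0,0,0,0,0])

```text
clock: 21.05
eef_pos: [0.5376, 0.0364, 0.2288]
orientation: [1.364, 1.103, -1.364]
contact_force: [-0.2, 1.1, -1.1]
gripper_width: -0.0001
```

>>> drive_tool(steps=[0,0,-0.05,0,0,0,0,0,0,0,0,0])

```text
clock: 21.25
eef_pos: [0.5379, 0.0366, 0.229]
orientation: [1.364, 1.102, -1.364]
contact_force: [-0.6, -0.8, 0.2]
gripper_width: -0.0004
```

>>> drive_tool(steps=[0,0,0.5,0,0,0,0,0,1,0,0,0,-2,0,0.5,0,0,0,-3,0,0,0,0,0,-3,0,0,0,0,0])

```text
clock: 21.75
eef_pos: [0.5332, 0.0159, 0.3094]
orientation: [1.363, 1.102, -1.366]
contact_force: [0.9, 0.7, 0.3]
gripper_width: 0.0002
```

>>> drive_tool(steps=[-2,0,3,0,0,0,0,0,3,0,0,0,0,0,0,0,0,0])

```text
clock: 22.05
eef_pos: [0.5209, -0.0449, 0.3305]
orientation: [1.366, 1.096, -1.365]
contact_force: [-0.7, 0.7, -0.5]
gripper_width: -0.0001
```

```bash
python3 - <<'E'
from h import *
T=wristT(); np.save("Tw8.npy",T); im=bot.snapshot("wrist")[:,:,::-1]; cv2.imwrite("pics/w8.png",im); cv2.imwrite("pics/w8b.png",cv2.resize(im,(800,600),interpolation=cv2.INTER_CUBIC))
cv2.imwrite("pics/top8.png",bot.snapshot("top")[:,:,::-1])
print(toolT()[:3,3])
E
```

```text
[ 0.5208 -0.0427  0.3291]
```

View pics/w8b.png

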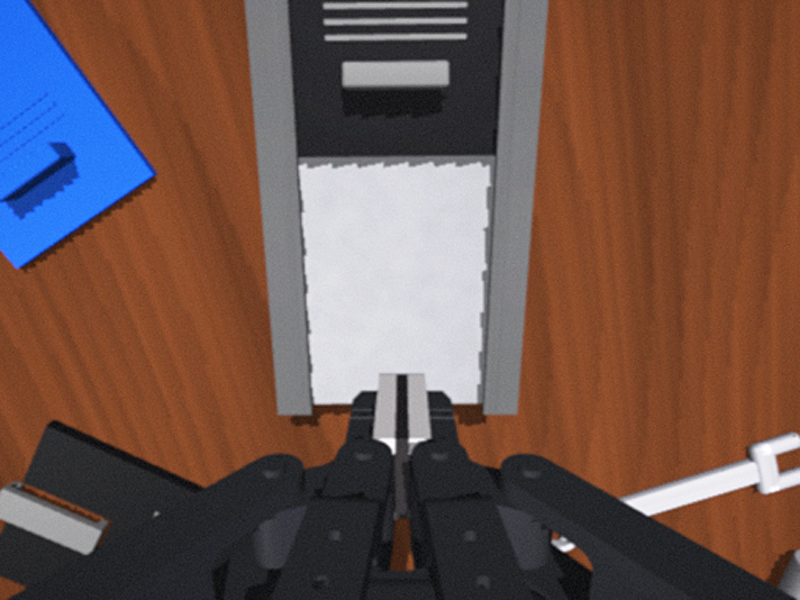

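Cover square in the rails, rib at (395,75), deck behind it empty. I'll move ahead for one last look at the tab.

>>> drive_tool(steps=[0,0,-4,0,0,0,0,0,-4,0,0,0,0,0,-4,0,0,0,0,0,-2,0,0,0,0,0,0,0,0,0])

```text
clock: 22.65
eef_pos: [0.5505, 0.0981, 0.3284]
orientation: [1.361, 1.105, -1.361]
contact_force: [-0.0, -0.9, 0.7]
gripper_width: 0.0003
```

```bash
python3 - <<'E'
from h import *
T=np.load("Tw8.npy"); r=ray("wrist",(np.array([(342,86),(449,86),(342,62),(449,62)])+.5)/1.5625-.5,.067,T)
b=np.array([.5443,.0658]); u=np.array([.213,.977]); print("rib x_u",(r[:,:2]-b)@u,"y",(r[:,:2]-b)@[-u[1],u[0]])
im=bot.snapshot("wrist")[:,:,::-1]; cv2.imwrite("pics/w9b.png",cv2.resize(np.ascontiguousarray(im[0:240,110:430]),(800,600),interpolation=cv2.INTER_CUBIC))
a=cv2.imread("pics/top0.png"); c=cv2.imread("pics/top8.png")
m=(cv2.absdiff(a,c).max(2)>50).astype(np.uint8)
n,l,st,ce=cv2.connectedComponentsWithStats(cv2.morphologyEx(m,cv2.MORPH_OPEN,np.ones((3,3))))
print(st[1:][st[1:,4]>25])
E
```

```text
rib x_u [-0.0193 -0.0192 -0.0102 -0.0102] y [ 0.0219 -0.0218  0.0216 -0.0216]
[[ 210  157   91   46 2115]
 [ 293  160   11    3   33]
 [ 260  172    6    6   29]
 [ 299  173   13   42  206]
 [ 310  184   62   29  953]
 [ 253  203    6    6   28]
 [ 320  213  113  171 7630]
 [ 232  218   65   49 1093]
 [ 289  260    5   15   56]
 [   0  284   13   30  221]
 [ 109  296   21   14  165]
 [  24  300   16   18  203]
 [ 131  302   83   57 2338]
 [ 286  316    6   13   64]
 [ 217  323   23   14  164]
 [   0  330    9   54  394]
 [ 252  337   32   29  592]
 [ 282  336    8    9   55]
 [ 232  339   19   45  484]
 [ 322  349   45   26  572]
 [ 152  356   51   28 1016]
 [ 208  356   22   16  189]
 [ 290  363   11   13  101]
 [ 273  369   21   15  207]
 [ 242  376    7    8   37]
 [ 365  378    9    6   41]]
```

View pics/w9b.png

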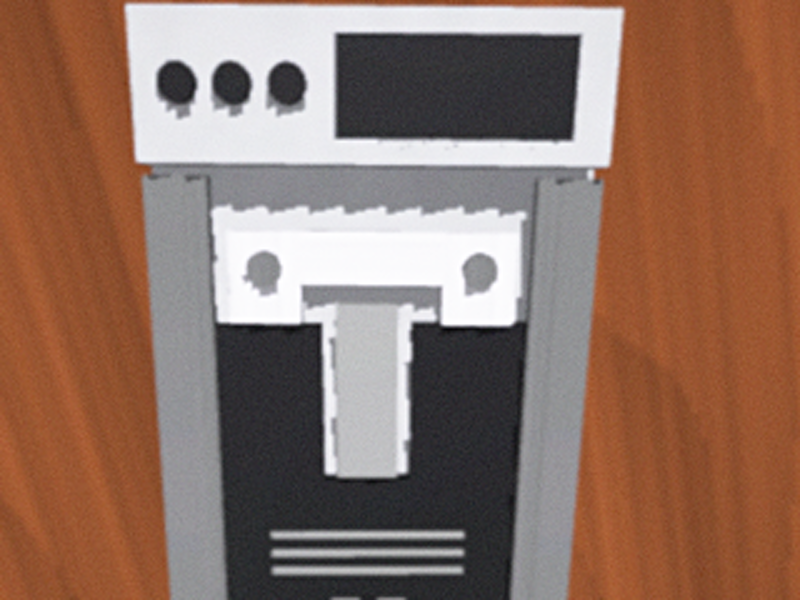

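The cover's front edge meets the stops at row 322. The tab lies flat with its nose past the ledge at (370,305). The rib is 14.7 mm behind the bay's centre, against the expected 14 mm. Handing in.

```bash
python3 -c "
from plant import bot
print(bot.observe()['clock'],bot.hand_in())"
```

```text
the job is handed in; nothing more can be done
22.7 None
```

The battery pack is lying flat in the bay and the black cover is closed over it and latched. I handed the job in at 22.7 s of the 67 s allowed.

- **Battery:** I gripped it across its 36 mm side and turned it to the unit's axis with its contacts facing the bay's. After release, the wrist picture showed it below deck level with a gap all round.
- **Cover:** I pushed the rib with the closed fingers. The readings were about 1 N sliding free, up to about 5 N on the ramp and 3–4.5 N on the ledge. Force is only reported at the end of each move, so peaks in between were not seen.
- **Click:** The force dropped to about 0, and two further 0.5 mm nudges met almost no resistance.
- **Last checks:** The rib is about 14.7 mm behind the bay's centre, where 14 ± 12 mm was expected. The cover's front edge is up against the stops and the tab looks flat past the ledge. I did not pull the cover back to test the latch.
- **Bystanders:** Comparing the top pictures before and after showed changes only at the unit, the battery's old place, the arm and its shadows.

I viewed 12 pictures, two over the budget of 10; the last was the tab check.

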